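# Fish a fallen bottle from under the bench rack with the reacher

### The job

A blue bottle of thread locker has fallen over and slid under the low wire rack. Take the reacher by its pistol grip, squeeze its trigger to close the jaws on the bottle, draw it out from under the rack in the jaws, set it down lying flat in the shallow steel tray, and lay the reacher back flat on the bench, off the tray. Touch the bottle only with the reacher, do not drop it from a height, and leave the two tins under the rack and the spray can where they are.

Things in the scene. Friction and masses are not known exactly. Their poses are not given: they have to be found in the camera images.
- reacher: Pick-up reacher lying on its side: 350 mm long, 30 mm thick, 0.21 kg. Black pistol grip with red bands, red trigger, aluminium tube, two dark jaws. Origin on its underside, midway between grip back and trigger front; x runs along the tube to the jaws, z is up. Tube (16 mm thick, underside 7 mm up) lies 50 mm to +y of the origin. Jaw head, x = 183 to 217 mm, 40 mm wide, reaches down to the underside.
- reacher_grip (a point): Where to take it, 15 mm above the origin: fingers in line with the tube, one behind the grip (back face 33 mm to -x, grip 26 x 100 x 30 mm, y = -56 to +44), one before the trigger (rounded front 33 mm to +x when released). 66 mm over both; 48 mm fully pulled, about 55 mm clamped on the bottle. Fingers 62 mm apart hold it lightly against the spring (15 N), jaws nearly open.
- trigger (a joint): Reacher's trigger: 0 released (jaws open), 0.36 rad fully pulled (jaws shut). 0.1 rad is 5 mm of pull at the grip. Its spring resists with 14 N at first, 20 N at full pull, and opens the jaws on letting go. Each jaw turns 1.15 times as much and presses with about a quarter of the squeeze above the spring's force: squeeze with 40 to 60 N to clamp.
- jaw_mid (a point): Midway between the jaw pads: 300 mm ahead (x), 50 mm to +y and 15 mm above the reacher's origin. Rubber pads 34 mm long (along x), 24 mm high (3 to 27 mm above the reacher's underside). Trigger free: pads 80 mm apart, jaws 102 mm over the outside. Pads are parallel when 38 mm apart (trigger at 0.19 rad).
- jaw_left: Reacher's jaw on its +y side: dark bar 110 mm long, 10 mm thick (10 to 20 mm above the reacher's underside), with a rubber pad at the end. Origin at its pivot, 205 mm ahead of the reacher's origin.
- jaw_right: The jaw on the -y side; the same.
- bottle: Fallen blue flat-sided bottle, paper label, red stripe, white tapered nozzle; lies flat on the bench under the rack, nozzle pointing into the rack. 120 mm long, 38 mm wide, 30 mm high. Origin on its underside; x runs along it to the nozzle: body from x = -55 to +25 mm, nozzle to +65 mm. 60 to 125 g.
- bottle_mid (a point): Point in the bottle 15 mm above its origin, at the middle of its thickness.
- rack: Fixed low steel-angle rack, 390 mm wide (y), 220 mm deep (x), wire deck, 88 mm clear below the deck's edge. Origin on the bench at its middle; x points inwards from the open mouth at x = -110 mm. Corner posts 22 mm wide, 260 mm high; bins 180 mm high on the back half. Bottle and two tins are under it in three places 100 mm apart along y.
- tray: Fixed shallow bare-metal tray, 200 (x) by 150 (y) mm outside, 3 mm walls, rim 12 mm and floor 2 mm above the bench. Origin at the middle of its underside.
- tin_a: Steel tin with dark lid and paper label, 52 mm diameter, 66 mm high, standing under the rack. Origin at the middle of its foot. Bystander.
- tin_b: White tin with yellow band and black lid, 52 mm diameter, 66 mm high, standing under the rack. Origin at the middle of its foot. Bystander.
- spray_can: Blue spray can with white cap, 52 mm diameter, 170 mm high, standing on the bench near the tray. Origin at the middle of its foot. Bystander.
Not all that is in view belongs to the job. Several things look just like the tray: the one meant starts nearest to the robot's base.

How it is judged:
On the way, in this order (a step that is already met when the one before it is completed fails the run):
1. the reacher's two jaws clamp the bottle while it is still under the rack (contact force between each of jaw_left, jaw_right and bottle above 1 N and x of bottle_mid in the frame of rack above -0.09 m), for 0.2 s.
2. the bottle is wholly out from under the rack, held in the jaws (contact force between each of jaw_left, jaw_right and bottle above 0.5 N and x of bottle_mid in the frame of rack below -0.18 m), for 0.1 s.
At the end, for the whole second after the job is handed in: The bottle lies flat (within 5 degrees) and at rest on the tray's floor, clear of the reacher; the reacher lies flat (within 6 mm) and at rest on the bench, clear of the tray; neither tin nor the spray can has been moved 20 mm or tipped (x of bottle_mid in the frame of tray between -0.095 and 0.095 m and y of bottle_mid in the frame of tray between -0.07 and 0.07 m and height (world z) of bottle_mid below 0.025 m and angle between bottle's own x axis and vertical between 1.48 and 1.66 rad and linear speed of each of bottle, reacher below 0.02 m/s and contact force between reacher and bottle below 0.05 N and height (world z) of reacher below 0.006 m and angle between reacher's own z axis and vertical below 0.06 rad and contact force between reacher and tray below 0.05 N); the robot touches nothing.
It fails at once if the gripper touches the bottle (contact force between any of the fingers, the arm and bottle above 0.3 N).
It fails at once if the bottle is let fall from more than 30 mm up (height (world z) of bottle_mid above 0.047 m and contact force between reacher and bottle below 0.02 N).
It fails at once if a tin or the spray can is moved by more than 20 mm or tipped (distance of any of tin_a, tin_b, spray_can from where it was at the start of the episode above 0.02 m or angle between any of tin_a, tin_b, spray_can's own z axis and vertical above 0.25 rad).
It also fails if it takes over 69 s, if anything falls off the work surface, if the arm or the gripper's body presses on something with over 40 N, if the wrist force passes 120 N, or if a joint passes its speed limit or range.

### The arm

A 6-joint arm with a two-finger parallel gripper is mounted at the origin on the work surface. World frame = base frame: x ahead of the robot, y to its left, z up, the work surface at z = 0. Lengths are in m, angles in rad, forces in N, time in s.
With the tool pointing down it reaches from about 0.35 to 0.85 m from the base axis. Payload 8.1 kg.
Tool frame: the origin (TCP) lies at the very end of the fingers, on their centre line; the grasp point (between the pads) lies 19 mm behind it; z points along the fingers, y is the line along which they close (so a half turn about z gives the same grasp; the last joint's range is limited). The gripper opens to 93 mm and grips with 3 to 60 N. Pads are 15 mm wide; open, the fingers measure 128 mm over their backs; the gripper's body (75 mm by 188 mm) begins 65 mm behind the grasp point.
Start: joints at [1.136, 0.13, 1.488, -0, 1.523, -0.085], TCP at [0.206, 0.564, 0.19] pointing down, gripper open.
Joint ranges: [-2.96, 2.96], [-0.89, 2.26], [0.02, 2.5], [-1.34, 4.48], [0, 2.73], [-2.66, 2.66]. Speed limits (rad/s): [2.39, 2.39, 2.79, 3.14, 3.14, 3.14].

### API

Orientations are given as a rotation vector (axis times angle).
In Python, from plant import robot gives the robot as it stands. The module is installed in compiled form; this text tells all that it offers.
- The arm moves only by the tool play_rows, never from a script. Its argument "increments" is text: rows parted by semicolons, each of 5 numbers parted by spaces: the shift along the tool's x, y, z in mm, then the turn about the tool's z in degrees, then the closure, from -1 (fully open) to 1 (shut). In form: dx dy dz yaw claw; .... A call has 1 to 20 rows; each row is the pose to reach, as a shift and turn from the pose commanded when the call began, along the tool's axes at that moment; what a row does not reach only later rows make up. A row lasts 1/10 s, in which the tool goes at most 50 mm and 8.59 degrees, less where a joint would pass 70% of its speed; a pose out of reach is approached as far as the arm can. A call with a gripper value outside its range is refused whole. The fingers move at their own pace and stop on an object; "force" is the grip in N (left out, the last holds). Time passes only in rows, so rows that repeat a pose let the fingers close. It gives the time, the measured TCP pose, the force, the opening and the grip force at its end, in the units of the state.
- robot.read_state(): the state, without advancing time (a new reading comes with each control period).
- robot.read_camera(name): name is "scene" or "top" or "wrist"; returns the picture (420x560x3 uint8, blue, green, red); there is no depth.
- robot.calibration(name): a dict with "vertical_fov" (degrees; the focal length in pixels is half the picture's height over the tangent of half this angle, whatever the lens; pixels are square), "cx", "cy" (the principal point, pixels), "rvec" (rotation vector, rad) and "tvec" (3), from world to camera coordinates, as OpenCV has them. Camera axes: x right, y down, z forward; pixel columns grow to the right and rows downward; lengths in m; the calibration is good to about 2 mm. A picture is of the moment at which its call begins: read the wrist's pose just before it. calibration takes no time and is no camera call; for the wrist camera it gives the pose at the moment of the call.
- robot.close_job(): hands the job in; it is judged then, once.
Trained networks look in the newest picture that a camera, given by its name, has taken for a name from the list of things; names that differ only in an ending like _2 or _b are one class to them, and where a whole thing is asked for, a point or a joint stands for the part that bears it (a point fixed in the world has none). Each returns a list of dicts, best first, with "conf" (0 to 1); they miss things now and then, are a little off and sometimes report something else, mostly with a low value. They report only what shows in the picture. A call takes as long as a camera call. They do not tell look-alikes from the thing itself.
- robot.recognise(camera, query): "centre" ([x, y, z] in m, in world coordinates, good to about 4 mm: the middle of the surface that is visible of it).
- robot.regions_of(camera, query): "pixels" (420x560 bool, what is visible of it).
- robot.landmark_of(camera, query): "centre" ([x, y, z] in m, in world coordinates, good to about 4 mm: a listed point, or the origin of a listed thing).
The state is a dict: "t": time; "q": joint angles; "dq": joint speeds; "joint_torque": joint torques, N m; "tool_pos": TCP position; "orientation": TCP orientation; "force": force on the tool from outside, world axes, zero at the start; "wrist_torque": the same for the moment, N m; "opening": finger opening in m; "gripper_force": force on a finger pad.
Only numpy, scipy, OpenCV 4.12 (cv2) and the standard library are available. Lean on these libraries where they do the work, as an engineer would, in place of code of your own. Each camera call takes 0.05 s, during which the arm holds its last target. There are 200 camera calls.

## Working session

There is one attempt and no reset: what is moved stays moved. The work goes in short steps, Python scripts to look and compute and a tool call to move; the robot and the scene stay as the last step left them, time stands still between calls to the robot, and variables do not carry over. Pictures are saved under pics/ and viewed, at most 10 in all, crops included, and the job is handed in when it is done.

Besides the shell and the picture viewer there is one more tool, called by a JSON object that holds its "api" and its "payload". play_rows: Moves the arm, as the interface text tells. Its arguments: {"type":"object","properties":{"increments":{"type":"string"},"force":{"type":"number"}},"required":["increments"]}

```bash
mkdir -p pics; cat > h.py <<'E'
import numpy as np,cv2
from plant import robot
def cal(n):
    c=robot.calibration(n);f=210/np.tan(np.radians(c["vertical_fov"])/2)
    K=np.array([[f,0,c["cx"]],[0,f,c["cy"]],[0,0,1]]);return K,cv2.Rodrigues(np.array(c["rvec"],float))[0],np.array(c["tvec"],float)
def px(n,p):
    K,R,t=cal(n);q=K@(R@np.array(p,float)+t);return (q[:2]/q[2]).round(1)
def onz(n,u,v,z):
    K,R,t=cal(n);d=R.T@np.linalg.solve(K,[u,v,1]);o=-R.T@t;return o+d*(z-o[2])/d[2]
E
python3 - <<'E'
from h import *
a=robot.read_camera("scene");b=robot.read_camera("top")
cv2.imwrite("pics/s.png",a);cv2.imwrite("pics/t.png",b)
for q in ["reacher_grip","reacher","jaw_mid","jaw_left","jaw_right","bottle","bottle_mid","rack","tray","tin_a","tin_b","spray_can"]:
  for c in ["top","scene"]:
    for r in robot.landmark_of(c,q)[:5]: print(q,c,np.round(r["centre"],3),round(r["conf"],2),px(c,r["centre"]))
s=robot.read_state();print(s["t"],s["tool_pos"],s["orientation"])
E
```

```text
reacher_grip top [ 0.443 -0.06   0.013] 0.71 [266.5 270.6]
reacher_grip top [ 0.446 -0.058 -0.001] 0.47 [266.1 269.3]
reacher_grip scene [ 0.452 -0.058  0.013] 0.98 [260.9 173.2]
reacher_grip scene [0.534 0.299 0.001] 0.72 [338.7 117.8]
reacher_grip scene [ 0.446 -0.056 -0.001] 0.51 [259.7 175.3]
reacher_grip scene [0.537 0.301 0.015] 0.2 [339.9 114.5]
reacher top [ 0.446 -0.056 -0.003] 0.72 [265.2 269.2]
reacher top [ 0.654 -0.027  0.003] 0.35 [253.4 187.1]
reacher scene [ 0.446 -0.055 -0.003] 0.72 [259.8 175.7]
jaw_left top [ 0.654 -0.004  0.001] 0.56 [244.6 187.5]
jaw_left scene [ 0.653 -0.002  0.003] 0.5 [329.7 188.4]
jaw_right top [ 0.656 -0.024  0.   ] 0.43 [252.6 186.6]
bottle top [0.528 0.303 0.003] 0.59 [121.6 237.4]
bottle scene [0.531 0.302 0.004] 0.7 [338.3 116.5]
bottle_mid top [0.535 0.304 0.015] 0.82 [119.5 234.4]
bottle_mid scene [0.538 0.304 0.014] 0.49 [340.5 114.1]
rack top [0.537 0.291 0.   ] 0.68 [127.1 233.9]
rack scene [ 0.542  0.29  -0.001] 0.9 [339.4 120.7]
tray top [ 0.63 -0.55  0.  ] 0.98 [457.7 194.8]
tray top [ 0.625 -0.289  0.007] 0.7 [356.7 197.1]
tray scene [ 0.622 -0.284 -0.004] 0.91 [270.7 253.8]
tray scene [ 0.633 -0.549 -0.002] 0.59 [216.8 335.4]
tray scene [ 0.44   0.287 -0.004] 0.26 [311.7 111.8]
tin_a top [ 0.636  0.295 -0.002] 0.77 [128.  195.7]
tin_a top [ 0.654 -0.004  0.002] 0.42 [244.6 187.1]
tin_a scene [ 0.636  0.296 -0.002] 0.6 [366.3 129.1]
tin_a scene [ 0.441  0.286 -0.008] 0.48 [311.8 113. ]
tin_b top [ 0.636  0.295 -0.002] 0.77 [128.  195.7]
tin_b top [ 0.654 -0.004  0.002] 0.42 [244.6 187.1]
tin_b scene [ 0.636  0.296 -0.002] 0.6 [366.3 129.1]
tin_b scene [ 0.441  0.286 -0.008] 0.48 [311.8 113. ]
spray_can top [ 0.466 -0.431  0.002] 0.86 [415.6 259.9]
spray_can scene [ 0.456 -0.43  -0.002] 0.79 [186.5 267.1]
1.3 [0.20562833 0.56367776 0.1898359 ] [5.46700581e-01 3.09362870e+00 9.52907578e-06]
```

View pics/s.png

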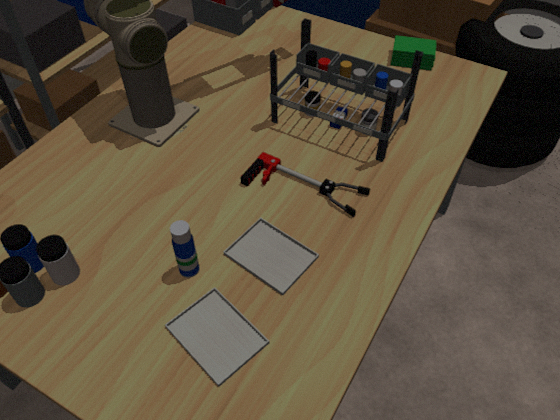

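View pics/t.png

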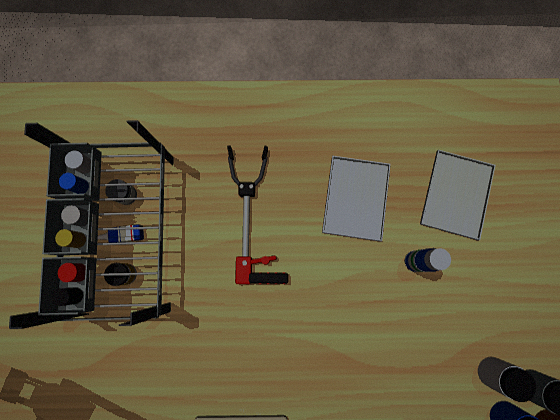

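Look-alikes, by pixel:
- **Trays:** two, at scene (270,254) and (217,335). The first, top (357,197), is nearest the base, so I choose it.
- **Blue things:** the bottle under the rack at top (125,234), the spray can at top (428,260), the blue bin cap, and a dark can at the lower right. The bottle is the one lying between the tins.
- **Reacher:** only one, with its tube along world +x.

Next I'll check with a close crop and refine the yaws.

```bash
python3 - <<'E'
from h import *
b=robot.read_camera("top");a=robot.read_camera("scene")
g=lambda im:np.clip(im.astype(float)*2.2,0,255).astype(np.uint8)
c1=cv2.resize(g(b[150:300,20:300]),(800,428),interpolation=cv2.INTER_CUBIC)
cv2.imwrite("pics/c1.png",c1)
def rect(c,q,z,k=2):
  for r in robot.regions_of(c,q)[:k]:
    m=r["pixels"];v,u=np.nonzero(m)
    P=np.array([onz(c,x,y,z)[:2] for x,y in zip(u,v)])
    (cx,cy),(w,h),an=cv2.minAreaRect((P*1000).astype(np.float32))
    d=P-P.mean(0);e=np.linalg.eigh(d.T@d)[1][:,1]
    print(c,q,round(r["conf"],2),len(u),"rect",round(cx),round(cy),round(w),round(h),round(an,1),"pca",np.degrees(np.arctan2(e[1],e[0])).round(1),"px",u.min(),u.max(),v.min(),v.max())
rect("top","bottle",.02);rect("scene","bottle",.02);rect("top","tray",.012);rect("scene","tray",.012)
rect("top","reacher",.015,1);rect("scene","reacher",.015,1);rect("top","rack",.088,1)
for q in ["reacher_grip","reacher","jaw_mid","jaw_left","jaw_right","bottle","bottle_mid","rack","tray","tin_a"]:
  for c in ["top","scene"]:
    for r in robot.landmark_of(c,q)[:3]: print(q,c,np.round(r["centre"],3),round(r["conf"],2))
E
```

```text
top bottle 0.65 518 rect 532 298 40 107 13.7 pca 96.6 px 99 143 224 241
scene bottle 0.69 171 rect 540 286 43 114 9.1 pca 99.9 px 330 347 106 127Traceback (most recent call last):
  File "<stdin>", line 13, in <module>
  File "<stdin>", line 9, in rect
  File "h.py", line 9, in onz
    K,R,t=cal(n);d=R.T@np.linalg.solve(K,[u,v,1]);o=-R.T@t;return o+d*(z-o[2])/d[2]
          ~~~^^^
  File "h.py", line 4, in cal
    c=robot.calibration(n);f=210/np.tan(np.radians(c["vertical_fov"])/2)
ValueError: time passes only in moves, steps and waits
```

View pics/c1.png

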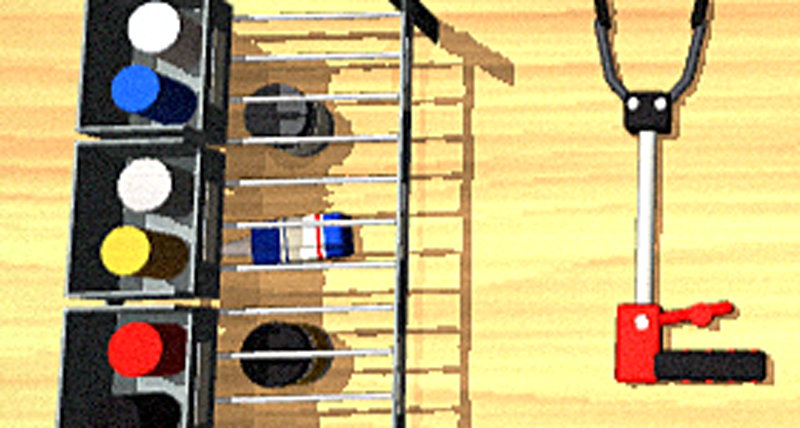

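The crop shows the blue bottle with its red stripe lying between the two tins. Its butt end is at crop (350,237), and the nozzle points in at crop (235,245). The reacher is unobstructed, with its grip at crop (690,365).

```bash
sed -i 's/^def cal(n):/from functools import lru_cache\n@lru_cache\ndef cal(n):/' h.py; python3 - <<'E'
from h import *
robot.read_camera("top");robot.read_camera("scene")
def rect(c,q,z,k=2):
  for r in robot.regions_of(c,q)[:k]:
    m=r["pixels"];v,u=np.nonzero(m)
    P=np.array([onz(c,x,y,z)[:2] for x,y in zip(u,v)])
    (cx,cy),(w,h),an=cv2.minAreaRect((P*1000).astype(np.float32))
    d=P-P.mean(0);e=np.linalg.eigh(d.T@d)[1][:,1]
    print(c,q,round(r["conf"],2),len(u),"rect",round(cx),round(cy),round(w),round(h),round(an,1),"pca",np.degrees(np.arctan2(e[1],e[0])).round(1),"px",u.min(),u.max(),v.min(),v.max())
rect("top","tray",.012);rect("scene","tray",.012)
rect("top","reacher",.015,1);rect("scene","reacher",.015,1);rect("top","bottle",.025,1)
for q in ["reacher_grip","reacher","jaw_mid","jaw_left","jaw_right","bottle","bottle_mid","rack","tray","tin_a"]:
  for c in ["top","scene"]:
    for r in robot.landmark_of(c,q)[:3]: print(q,c,np.round(r["centre"],3),round(r["conf"],2))
# hand-picked pixels in top picture (crop/2.857 + offset)
P=lambda x,y,z:onz("top",20+x/2.857,150+y/2.857,z)[:2].round(3)
print("head",P(648,113,.025),"tubebase",P(643,300,.015),"hub",P(641,322,.03),"gripbackmid",P(710,380,.025))
print("bottle butt",P(352,217,.02),P(352,258,.02),"neck",P(250,225,.02),P(250,263,.02))
print("tins",P(280,112,.066),P(278,353,.066),"rack front bar",P(403,30,.088),P(402,400,.088))
E
```

```text
top tray 0.97 4704 rect 631 -544 155 202 73.1 pca 164.3 px 421 494 149 239
top tray 0.79 4758 rect 624 -287 155 205 80.7 pca 170.2 px 322 390 156 240
scene tray 0.89 3886 rect 628 -293 159 206 81.1 pca 169.9 px 224 318 218 294
scene tray 0.62 5192 rect 635 -551 151 203 73.3 pca 162.8 px 166 268 288 384
top reacher 0.8 1964 rect 587 -36 356 127 3.9 pca -173.9 px 228 287 146 283
top bottle 0.95 588 rect 535 298 41 110 6.7 pca 97.2 px 98 143 224 243
reacher_grip top [ 0.442 -0.059  0.014] 0.7
reacher_grip scene [ 0.451 -0.058  0.013] 0.87
reacher top [ 0.439 -0.056  0.014] 0.72
reacher scene [ 0.446 -0.055 -0.   ] 0.81
jaw_mid top [ 0.532  0.304 -0.002] 0.42
jaw_mid top [ 0.655 -0.003  0.005] 0.16
jaw_mid scene [ 0.747 -0.017  0.014] 0.97
jaw_left top [ 0.654 -0.028  0.001] 0.68
jaw_left top [ 0.653 -0.002 -0.001] 0.66
jaw_left scene [ 0.653 -0.     0.003] 0.65
jaw_right top [ 0.637  0.296 -0.   ] 0.6
jaw_right top [ 0.657 -0.025  0.004] 0.55
jaw_right scene [ 0.748 -0.014  0.016] 0.72
jaw_right scene [ 0.65  -0.024  0.001] 0.53
jaw_right scene [ 0.653  0.001 -0.   ] 0.15
bottle top [0.532 0.302 0.002] 0.88
bottle scene [0.536 0.3   0.002] 0.66
bottle_mid top [0.538 0.304 0.016] 0.76
bottle_mid scene [ 0.452 -0.055  0.013] 0.49
bottle_mid scene [0.534 0.302 0.013] 0.43
rack top [0.54  0.291 0.   ] 0.96
rack scene [ 0.543  0.291 -0.004] 0.9
rack scene [ 0.446 -0.056  0.   ] 0.67
tray top [ 0.628 -0.551 -0.   ] 0.89
tray top [ 0.627 -0.288  0.002] 0.78
tray scene [ 0.631 -0.549  0.001] 0.91
tray scene [ 0.623 -0.289 -0.004] 0.86
tin_a top [ 0.439  0.288 -0.001] 0.92
tin_a top [ 0.635  0.293 -0.001] 0.58
tin_a scene [ 0.44   0.289 -0.004] 0.82
tin_a scene [ 0.636  0.294 -0.   ] 0.73
head [ 0.643 -0.012] tubebase [ 0.481 -0.008] hub [ 0.462 -0.007] gripbackmid [ 0.413 -0.065]
bottle butt [0.555 0.245] [0.519 0.243] neck [0.549 0.332] [0.516 0.331]
tins [0.639 0.293] [0.439 0.284] rack front bar [0.703 0.186] [0.402 0.175]
```

```bash
cat >> h.py <<'E'
def st():
    s=robot.read_state();R=cv2.Rodrigues(np.array(s["orientation"],float))[0]
    return s,np.array(s["tool_pos"]),R,np.degrees(np.arctan2(R[1,1],R[0,1]))
def go(x,y,z,yaw):
    s,p,R,f=st();d=R.T@(np.array([x,y,z])-p)*1000
    print("shift",d.round(1),"turn",round((f-yaw+180)%360-180,1),"| now",p.round(4),"phi",f.round(2),"t",round(s["t"],2))
def org(jx,jy,yaw):
    a=np.radians(yaw);c,s=np.cos(a),np.sin(a);return jx-.3*c+.05*s,jy-.3*s-.05*c
E
python3 -c "
from h import *
go(.446,-.057,.34,-1.7)"
```

```text
shift [-438.5 -500.7 -150.2] turn 71.7 | now [0.2056 0.5637 0.1899] phi 69.96 t 2.9
```

{"api": "play_rows", "payload": {"increments": "0 0 -50 0 -1; 0 0 -100 0 -1; 0 0 -150 0 -1; -30 -35 -150 5 -1; -60 -70 -150 10 -1; -90 -103 -150 15 -1; -120 -137 -150 20 -1; -150 -171 -150 25 -1; -180 -206 -150 30 -1; -210 -240 -150 35 -1; -240 -274 -150 40 -1; -270 -308 -150 45 -1; -300 -343 -150 50 -1; -330 -377 -150 55 -1; -360 -411 -150 60 -1; -390 -445 -150 65 -1; -420 -480 -150 70 -1; -438.5 -500.7 -150 71.7 -1; -438.5 -500.7 -150 71.7 -1; -438.5 -500.7 -150 71.7 -1"}}

```text
t: 4.9
tool_pos: [0.4458, -0.0572, 0.3397]
orientation: [-2.256, -2.186, 0.0]
force: [-0.1, 0.6, -0.1]
opening: 0.0932
gripper_force: 0.0
```

```bash
python3 - <<'E'
from h import *
go(.446,-.057,.004,-1.7)
im=robot.read_camera("wrist");cv2.imwrite("pics/w1.png",np.clip(im*1.8,0,255).astype(np.uint8))
cal("wrist")
for q in ["reacher_grip","reacher","jaw_mid","jaw_left","jaw_right"]:
    for r in robot.landmark_of("wrist",q)[:2]: print(q,np.round(r["centre"],4),round(r["conf"],2),px("wrist",r["centre"]))
E
```

```text
shift [1.000e-01 3.000e-01 3.357e+02] turn -0.1 | now [ 0.4458 -0.0572  0.3397] phi -1.81 t 4.9
reacher_grip [ 0.4454 -0.0575  0.0187] 0.87 [283.2 168.8]
reacher [ 0.449  -0.0545  0.0032] 0.92 [285.4 165.4]
jaw_left [ 6.544e-01 -1.000e-04  1.900e-03] 0.74 [420.7 124.9]
jaw_right [ 6.578e-01 -2.260e-02  5.000e-04] 0.63 [421.5 140. ]
```

View pics/w1.png

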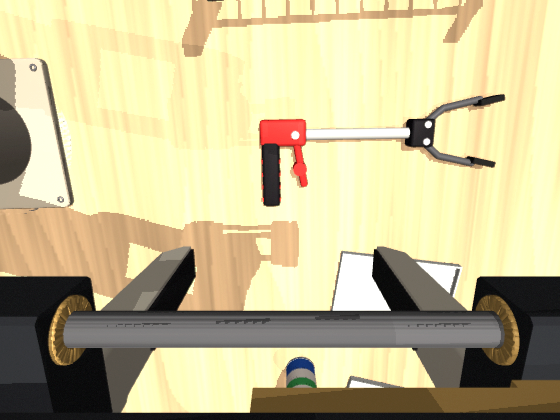

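The wrist view confirms it: grip at px (271,174), trigger at (300,172), midpoint about (285,169), which matches the network. Going down.

{"api": "play_rows", "payload": {"increments": "0 0 50 0 -1; 0 0 100 0 -1; 0 0 150 0 -1; 0 0 200 0 -1; 0 0 250 0 -1; 0 0 280 0 -1; 0 0 300 0 -1; 0 0 315 0 -1; 0 0 325 0 -1; 0 0 332 0 -1; 0 0 335.5 0 -1; 0 0 335.5 0 -1; 0 0 335.5 0 -0.7; 0 0 335.5 0 -0.45; 0 0 335.5 0 -0.36; 0 0 335.5 0 -0.33; 0 0 335.5 0 -0.33; 0 0 335.5 0 -0.33; 0 0 335.5 0 -0.33; 0 0 335.5 0 -0.33", "force": 25}}

```text
t: 7.2
tool_pos: [0.446, -0.057, 0.0044]
orientation: [2.255, 2.187, 0.0]
force: [-0.4, -0.3, -0.7]
opening: 0.062
gripper_force: 0.0
```

```bash
python3 - <<'E'
from h import *
x,y=org(.5365+.0872*.2,.286-.2,95);print(x,y)
go(x,y,.044,95)
E
```

```text
0.6298964577288847 -0.2085006222901408
shift [-145.9  188.4  -39.6] turn -96.7 | now [ 0.446  -0.057   0.0044] phi -1.74 t 7.2
```

{"api": "play_rows", "payload": {"increments": "0 0 0 0 -0.36; 0 0 0 0 -0.36; 0 0 0 0 -0.36", "force": 25}}

```text
t: 7.5
tool_pos: [0.4459, -0.057, 0.0043]
orientation: [-2.255, -2.187, 0.0]
force: [-0.3, -0.7, -0.1]
opening: 0.0631
gripper_force: 0.0
```

```bash
python3 - <<'E'
from h import *
s=robot.read_state();print(s["opening"],s["gripper_force"])
im=robot.read_camera("wrist");b=robot.read_camera("top")
a=np.clip(im*1.8,0,255).astype(np.uint8);b=cv2.resize(np.clip(b[130:310,200:320]*2.2,0,255).astype(np.uint8),(280,420))
a=cv2.resize(a,(520,390));a=cv2.copyMakeBorder(a,0,30,0,0,cv2.BORDER_CONSTANT)
cv2.imwrite("pics/w2.png",np.hstack([a,b]))
for c in("wrist","top"):
  for r in robot.landmark_of(c,"reacher_grip")[:2]: print(c,np.round(r["centre"],4),r["conf"])
E
```

```text
0.06308521343145804 0.0
wrist [ 0.4464 -0.0572  0.019 ] 0.91
```

View pics/w2.png

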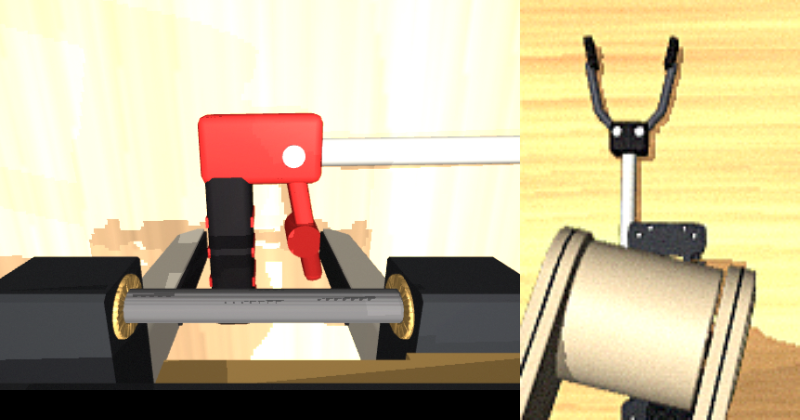

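{"api": "play_rows", "payload": {"increments": "0 0 0 0 -0.33; 0 0 0 0 -0.3; 0 0 0 0 -0.3; 0 0 0 0 -0.3", "force": 25}}

```text
t: 8.1
tool_pos: [0.4459, -0.057, 0.0043]
orientation: [-2.255, -2.187, 0.0]
force: [0.5, 0.3, -0.1]
opening: 0.0601
gripper_force: 0.0
```

```bash
python3 - <<'E'
from h import *
s=robot.read_state();print(s["opening"],s["gripper_force"],s["force"],s["wrist_torque"])
E
```

```text
0.060125910309189415 0.0 [ 0.49903029  0.2827785  -0.08761754] [-0.01598511  0.05646413  0.01994193]
```

{"api": "play_rows", "payload": {"increments": "0 0 0 0 -0.25; 0 0 0 0 -0.2; 0 0 0 0 -0.2; 0 0 0 0 -0.2", "force": 25}}

```text
t: 8.5
tool_pos: [0.446, -0.057, 0.0043]
orientation: [-2.255, -2.187, 0.0]
force: [-1.0, 0.2, 0.1]
opening: 0.0558
gripper_force: 0.0
```

```bash
python3 - <<'E'
from h import *
s=robot.read_state();print(s["opening"],s["gripper_force"],s["force"],s["wrist_torque"])
b=robot.read_camera("top");w=robot.read_camera("wrist")
b=cv2.resize(np.clip(b[130:220,210:300]*2.2,0,255).astype(np.uint8),(400,400),interpolation=cv2.INTER_CUBIC)
w=cv2.resize(np.clip(w[100:380,140:420]*1.5,0,255).astype(np.uint8),(400,400))
cv2.imwrite("pics/w3.png",np.hstack([w,b]))
E
```

```text
0.05578329753435856 0.0 [-1.01213952  0.24402079  0.12472967] [-0.05920411  0.07577834  0.00613298]
```

View pics/w3.png

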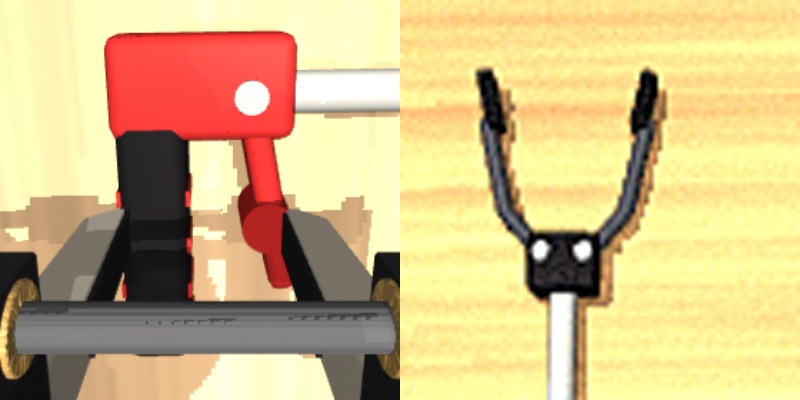

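```bash
python3 - <<'E'
from h import *
f=lambda p:((px("wrist",p)-[140,100])/280*400).round()
for z in (.004,.023,.03):
  print(z,"tcp",f([.446,-.057,z]),"L",f([.418,-.057,z]),"R",f([.474,-.057,z]))
print("grip back far/near", f([.413,-.013,.03]),f([.413,-.113,.03]),"trig",f([.479,-.057,.03]), "tube",f([.496,-.007,.023]))
for q in ("reacher_grip","reacher","trigger"):
  for r in robot.landmark_of("wrist",q)[:2]: print(q,np.round(r["centre"],4),round(r["conf"],2),f(r["centre"]))
E
```

```text
0.004 tcp [206. 206.] L [140. 208.] R [272. 204.]
0.023 tcp [206. 223.] L [134. 225.] R [278. 221.]
0.03 tcp [206. 230.] L [131. 233.] R [281. 228.]
grip back far/near [108. 117.] [129. 361.] trig [295. 228.] tube [341.  89.]
reacher_grip [ 0.4466 -0.056   0.0175] 0.96 [207. 215.]
reacher [ 0.4471 -0.0592  0.0009] 0.9 [208. 208.]Traceback (most recent call last):
  File "<stdin>", line 7, in <module>
ValueError: it knows: bottle, bottle_mid, jaw_left, jaw_mid, jaw_right, rack, reacher, reacher_grip, spray_can, tin, tray
```

{"api": "play_rows", "payload": {"increments": "0 0 0 0 -0.15; 0 0 0 0 -0.1; 0 0 0 0 -0.05; 0 0 0 0 -0.05; 0 0 0 0 -0.05", "force": 25}}

```text
t: 9.2
tool_pos: [0.4459, -0.057, 0.0043]
orientation: [-2.255, -2.187, 0.0]
force: [0.3, 0.5, 0.4]
opening: 0.0487
gripper_force: 0.0
```

```bash
python3 - <<'E'
from h import *
s=robot.read_state();print(s["opening"],s["gripper_force"],s["force"],s["wrist_torque"])
b=robot.read_camera("top");w=robot.read_camera("wrist")
b=cv2.resize(np.clip(b[130:220,210:300]*2.2,0,255).astype(np.uint8),(400,400),interpolation=cv2.INTER_CUBIC)
w=cv2.resize(np.clip(w[100:380,140:420]*1.5,0,255).astype(np.uint8),(400,400))
cv2.imwrite("pics/w4.png",np.hstack([w,b]))
E
```

```text
0.048747484225716176 0.0 [0.315586   0.45847806 0.43082707] [-0.06585599  0.07887979  0.01641949]
```

View pics/w4.png

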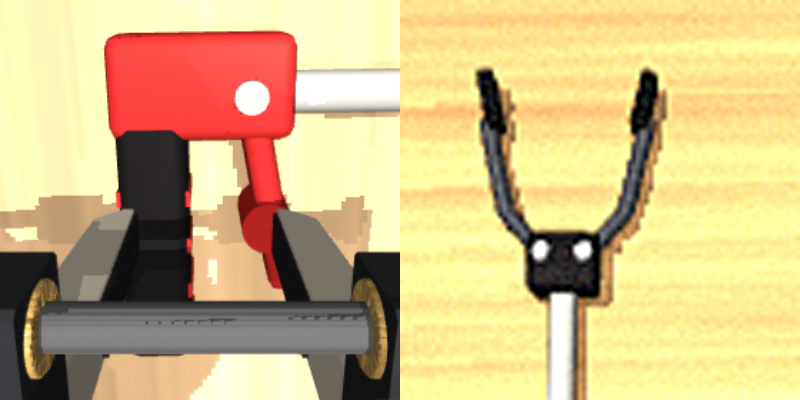

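The fingers overlie the grip without touching it. Closed to 49 mm they feel no force and the trigger hasn't moved, so the fingertips must sit higher than the reported TCP. I'll open and feel downwards.

{"api": "play_rows", "payload": {"increments": "0 0 0 0 -1; 0 0 0 0 -1; 0 0 0 0 -1; 0 0 0 0 -1; 0 0 0 0 -1; 0 0 1 0 -1; 0 0 2 0 -1; 0 0 3 0 -1; 0 0 4 0 -1; 0 0 5 0 -1; 0 0 6 0 -1; 0 0 6 0 -1"}}

```text
t: 10.5
tool_pos: [0.4458, -0.0569, -0.0018]
orientation: [-2.255, -2.187, 0.0]
force: [0.6, -0.3, -0.4]
opening: 0.0931
gripper_force: 0.0
```

```bash
python3 - <<'E'
from h import *
s,p,R,f=st();print(s["opening"],np.round(s["force"],2),p,f,R.round(3).tolist(),np.round(s["q"],4))
K,Rc,t=cal("wrist");print("cam",-Rc.T@t,"axis",Rc[2],"f",K[0,0])
im=robot.read_camera("scene");cv2.imwrite("pics/s2.png",cv2.resize(np.clip(im[60:260,150:400].astype(float)*2,0,255).astype(np.uint8),(750,600),interpolation=cv2.INTER_CUBIC))
print("tcp px",px("scene",p),(px("scene",p)-[150,60])*3,"z+.03",(px("scene",p+[0,0,.03])-[150,60])*3)
E
```

```text
0.09305765197025424 [ 0.62 -0.28 -0.44] [ 0.445794   -0.05694949 -0.00184757] -1.7397479897771564 [[0.03, 1.0, -0.0], [1.0, -0.03, 0.0], [0.0, -0.0, -1.0]] [-0.2412 -0.0921  2.0815 -0.      1.1525 -0.2108]
cam [0.44762834 0.01697299 0.19321961] axis [-0.00757131 -0.26417587 -0.96444481] f 343.56049645553884
tcp px [259.3 175.7] [327.9 347.1] z+.03 [327.  325.8]
```

View pics/s2.png

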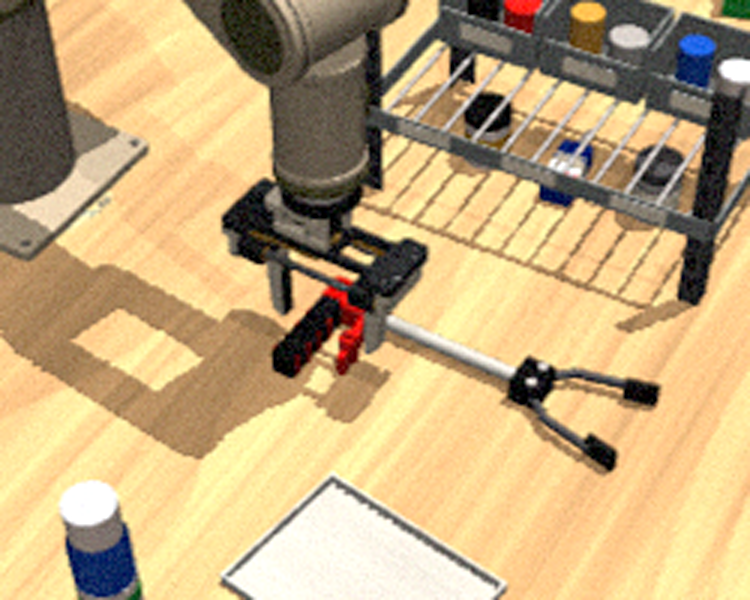

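The scene crop puts the fingertips at crop (283,310) and (375,350). That is about 20–25 mm above the reported TCP, so I'll lower further with force checks.

{"api": "play_rows", "payload": {"increments": "0 0 2 0 -1; 0 0 4 0 -1; 0 0 6 0 -1; 0 0 8 0 -1; 0 0 10 0 -1; 0 0 12 0 -1; 0 0 12 0 -1"}}

```text
t: 11.25
tool_pos: [0.4456, -0.0569, -0.014]
orientation: [-2.255, -2.187, 0.001]
force: [-0.2, 0.1, -0.6]
opening: 0.0928
gripper_force: 0.0
```

{"api": "play_rows", "payload": {"increments": "0 0 1 0 -1; 0 0 2 0 -1; 0 0 3 0 -1; 0 0 4 0 -1; 0 0 4 0 -1"}}

```text
t: 11.75
tool_pos: [0.4458, -0.0569, -0.0178]
orientation: [-2.255, -2.187, 0.0]
force: [0.3, 0.3, -1.1]
opening: 0.0929
gripper_force: 0.0
```

{"api": "play_rows", "payload": {"increments": "0 0 1 0 -1; 0 0 2 0 -1; 0 0 3 0 -1; 0 0 3 0 -1"}}

```text
t: 12.15
tool_pos: [0.4458, -0.0569, -0.0209]
orientation: [-2.255, -2.187, 0.0]
force: [0.1, 0.6, 0.3]
opening: 0.0931
gripper_force: 0.0
```

{"api": "play_rows", "payload": {"increments": "0 0 1 0 -1; 0 0 2 0 -1; 0 0 3 0 -1; 0 0 3 0 -1"}}

```text
t: 12.55
tool_pos: [0.4458, -0.0569, -0.0239]
orientation: [-2.255, -2.187, 0.0]
force: [-0.5, 0.5, -0.5]
opening: 0.093
gripper_force: 0.0
```

{"api": "play_rows", "payload": {"increments": "0 0 1 0 -1; 0 0 2 0 -1; 0 0 2 0 -1; 0 0 2 0 -1"}}

```text
t: 12.95
tool_pos: [0.4459, -0.057, -0.0257]
orientation: [-2.255, -2.187, 0.0]
force: [-0.7, 0.6, 0.2]
opening: 0.0926
gripper_force: 0.0
```

{"api": "play_rows", "payload": {"increments": "0 0 1 0 -1; 0 0 2 0 -1; 0 0 3 0 -1; 0 0 3 0 -1"}}

```text
t: 13.35
tool_pos: [0.446, -0.057, -0.0285]
orientation: [-2.255, -2.187, 0.0]
force: [-1.7, 0.1, 3.5]
opening: 0.093
gripper_force: 1.9
```

{"api": "play_rows", "payload": {"increments": "0 0 0 0 -0.7; 0 0 0 0 -0.45; 0 0 0 0 -0.36; 0 0 0 0 -0.33; 0 0 0 0 -0.33; 0 0 0 0 -0.33", "force": 25}}

```text
t: 13.95
tool_pos: [0.446, -0.0571, -0.0285]
orientation: [2.255, 2.187, -0.0]
force: [-1.7, -0.5, 4.8]
opening: 0.0626
gripper_force: 19.1
```

Bench contact comes at a reported z of -0.0285, so the TCP offset is about 28 mm. The grip is now held at 19 N and 62.6 mm. Lifting.

{"api": "play_rows", "payload": {"increments": "0 0 -3 0 -0.33; 0 0 -6 0 -0.33; 0 0 -10 0 -0.33; 0 0 -15 0 -0.33; 0 0 -20 0 -0.33; 0 0 -30 0 -0.33; 0 0 -40 0 -0.33; 0 0 -40 0 -0.33", "force": 25}}

```text
t: 14.75
tool_pos: [0.4477, -0.0574, 0.0135]
orientation: [2.253, 2.185, 0.003]
force: [0.5, -1.0, -2.0]
opening: 0.0627
gripper_force: 15.5
```

```bash
python3 - <<'E'
from h import *
s,p,R,f=st();print(s["opening"],s["gripper_force"],np.round(s["force"],2),np.round(s["wrist_torque"],3))
robot.read_camera("top");robot.read_camera("scene")
for c in("top","scene"):
 for q in("jaw_mid","jaw_left","jaw_right","reacher_grip"):
  for r in robot.landmark_of(c,q)[:2]: print(c,q,np.round(r["centre"],3),round(r["conf"],2))
go(.63,-.2085,.012,95)
E
```

```text
0.06268782859028732 15.485672056674957 [ 0.51 -0.97 -2.05] [-0.069  0.144 -0.015]
top jaw_mid [ 0.746 -0.006  0.06 ] 0.6
top jaw_mid [ 0.624 -0.289  0.009] 0.52
top jaw_left [0.654 0.001 0.043] 0.48
top jaw_right [ 0.658 -0.024  0.043] 0.62
top jaw_right [ 0.462 -0.428 -0.002] 0.28
scene jaw_mid [ 0.752 -0.009  0.055] 0.9
scene jaw_mid [ 0.438  0.287 -0.004] 0.65
scene jaw_left [0.654 0.002 0.044] 0.71
scene jaw_right [ 0.652 -0.018  0.042] 0.5
scene reacher_grip [ 0.452 -0.058  0.054] 0.76
scene reacher_grip [ 0.462 -0.432 -0.   ] 0.45
shift [-145.9  188.8   -1. ] turn -96.7 | now [ 0.4457 -0.0569  0.0111] phi -1.74 t 15.25
```

The reacher is lifted: 2.05 N, its full weight, and level. Next I'll translate, then rotate.

{"api": "play_rows", "payload": {"increments": "-6 8 0 0 -0.33; -18 24 0 0 -0.33; -34 44 0 0 -0.33; -50 64 0 -2 -0.33; -66 85 0 -5 -0.33; -82 106 0 -9 -0.33; -98 127 0 -14 -0.33; -112 145 0 -19 -0.33; -126 163 0 -24 -0.33; -136 176 0 -29 -0.33; -143 185 0 -34 -0.33; -146 189 0 -40 -0.33; -146 189 0 -46 -0.33; -146 189 0 -52 -0.33; -146 189 0 -58 -0.33; -146 189 0 -64 -0.33; -146 189 0 -70 -0.33; -146 189 0 -76 -0.33; -146 189 0 -81 -0.33; -146 189 0 -85 -0.33"}}

```text
t: 17.25
tool_pos: [0.6308, -0.2093, 0.0108]
orientation: [-0.179, -3.136, 0.0]
force: [-0.3, -0.1, -1.9]
opening: 0.0624
gripper_force: 15.6
```

```bash
python3 - <<'E'
from h import *
go(.63,-.2085,.012,95)
E
```

```text
shift [ 0.9  0.7 -1.2] turn -11.5 | now [ 0.6308 -0.2093  0.0108] phi 83.46 t 17.25
```

{"api": "play_rows", "payload": {"increments": "0 0 0 -4 -0.33; 0 0 0 -8 -0.33; 0 0 0 -11.5 -0.33; 0 0 10 -11.5 -0.33; 0 0 20 -11.5 -0.33; 0 0 28 -11.5 -0.33; 0 0 33 -11.5 -0.33; 0 0 33 -11.5 -0.33; 0 0 33 -11.5 -0.33"}}

```text
t: 18.15
tool_pos: [0.6313, -0.2083, -0.0213]
orientation: [-0.129, 3.138, 0.0]
force: [-0.9, 3.7, 5.1]
opening: 0.0624
gripper_force: 13.3
```

```bash
python3 - <<'E'
from h import *
s,p,R,f=st();print(s["opening"],s["gripper_force"],np.round(s["force"],2),p.round(4),f)
b=robot.read_camera("top");robot.read_camera("scene")
for c in("top","scene"):
 for q in("jaw_mid","jaw_left","jaw_right","reacher_grip","reacher","bottle","bottle_mid","tin_a"):
  for r in robot.landmark_of(c,q)[:2]: print(c,q,np.round(r["centre"],3),round(r["conf"],2))
cv2.imwrite("pics/t2.png",cv2.resize(np.clip(b[160:310,60:340].astype(float)*2.2,0,255).astype(np.uint8),(800,428),interpolation=cv2.INTER_CUBIC))
E
```

```text
0.062440308009753365 13.315243443576037 [-0.94  3.72  5.06] [ 0.6313 -0.2083 -0.0213] 94.72398880836808
top jaw_mid [0.546 0.089 0.014] 0.61
top jaw_left [ 0.546 -0.011  0.004] 0.55
top jaw_right [ 0.572 -0.008  0.005] 0.6
top reacher_grip [ 0.625 -0.206  0.026] 0.64
top reacher_grip [ 0.632 -0.206  0.01 ] 0.53
top reacher [ 0.63  -0.206  0.011] 0.72
top reacher [ 0.546 -0.012  0.004] 0.48
top bottle [0.53  0.304 0.002] 0.95
top bottle [ 0.629 -0.205  0.011] 0.28
top bottle_mid [0.535 0.304 0.014] 0.88
top tin_a [0.44  0.286 0.003] 0.79
top tin_a [0.637 0.296 0.004] 0.63
scene jaw_mid [0.547 0.084 0.012] 0.96
scene jaw_right [ 0.569 -0.007  0.005] 0.68
scene reacher_grip [ 0.633 -0.206  0.023] 0.55
scene reacher [0.538 0.304 0.016] 0.6
scene reacher [ 0.63  -0.205  0.009] 0.58
scene bottle [0.535 0.3   0.005] 0.67
scene bottle_mid [0.538 0.302 0.016] 0.45
scene tin_a [0.637 0.296 0.001] 0.61
scene tin_a [ 0.44   0.29  -0.008] 0.49
```

View pics/t2.png

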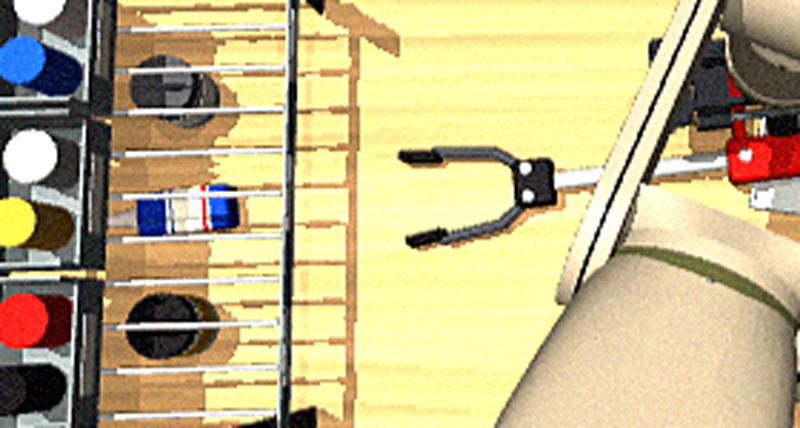

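The top crop shows the jaws open at crop (420,197), facing the bottle butt at (240,207). The 5 N upward force suggests the grip back is resting on the tray rim and the reacher has pitched slightly nose down. I'll raise it, move forward clear of the tray, set it flat, and regrip.

{"api": "play_rows", "payload": {"increments": "0 0 -4 0 -0.33; 0 0 -9 0 -0.33; 0 6 -10 0.3 -0.33; 0 16 -10 0.6 -0.33; 0 28 -10 1 -0.33; 0 40 -10 1 -0.33; 0 52 -10 1 -0.33; 0 64 -10 1 -0.33; 0 76 -10 1 -0.33; 0 85 -10 1 -0.33; 0 90 -10 1 -0.33; 0 90 -6 1 -0.33; 0 90 -2 1 -0.33; 0 90 1 1 -0.33; 0 90 3 1 -0.33; 0 90 3 1 -0.33; 0 90 3 1 -0.6; 0 90 3 1 -0.75; 0 90 3 1 -0.75; 0 90 6 1 -0.75"}}

```text
t: 21.05
tool_pos: [0.6237, -0.1192, -0.0269]
orientation: [-0.103, 3.138, -0.001]
force: [0.2, -0.5, 0.4]
opening: 0.0805
gripper_force: 0.0
```

{"api": "play_rows", "payload": {"increments": "0 0 0.5 0 -0.75; 0 0 0.5 0 -0.45; 0 0 0.5 0 -0.36; 0 0 0.5 0 -0.33; 0 0 0.5 0 -0.33; 0 0 0.5 0 -0.33; 0 0 0 0 -0.33"}}

```text
t: 21.75
tool_pos: [0.6228, -0.1189, -0.0278]
orientation: [0.103, -3.14, -0.0]
force: [0.0, -0.1, -2.3]
opening: 0.0625
gripper_force: 15.7
```

```bash
python3 - <<'E'
from h import *
s,p,R,f=st();print(s["t"],s["opening"],s["gripper_force"],np.round(s["force"],2),p.round(4),f)
robot.read_camera("top");robot.read_camera("scene")
for k in range(2):
 for c in("top","scene"):
  for q in("jaw_mid","jaw_left","jaw_right","reacher_grip","reacher","bottle","bottle_mid"):
   for r in robot.landmark_of(c,q)[:1]: print(c,q,np.round(r["centre"],3),round(r["conf"],2))
E
```

```text
21.75 0.06252101875007879 15.66910207271576 [ 0.01 -0.11 -2.25] [ 0.6228 -0.1189 -0.0278] 93.75997431236253
top jaw_mid [0.548 0.178 0.017] 0.96
top jaw_left [0.541 0.081 0.003] 0.46
top jaw_right [0.572 0.081 0.003] 0.65
top reacher_grip [ 0.621 -0.116  0.017] 0.73
top reacher [ 0.625 -0.116  0.003] 0.96
top bottle [ 0.53   0.304 -0.001] 0.79
top bottle_mid [0.534 0.306 0.018] 0.67
scene jaw_mid [0.551 0.177 0.014] 0.87
scene jaw_right [0.567 0.083 0.001] 0.45
scene reacher_grip [ 0.625 -0.116  0.014] 0.59
scene reacher [ 0.622 -0.118 -0.   ] 0.79
scene bottle [ 0.625 -0.117  0.016] 0.58
scene bottle_mid [0.535 0.302 0.017] 0.66
top jaw_mid [0.548 0.178 0.017] 0.96
top jaw_left [0.541 0.081 0.003] 0.46
top jaw_right [0.572 0.081 0.003] 0.65
top reacher_grip [ 0.621 -0.116  0.017] 0.73
top reacher [ 0.625 -0.116  0.003] 0.96
top bottle [ 0.53   0.304 -0.001] 0.79
top bottle_mid [0.534 0.306 0.018] 0.67
scene jaw_mid [0.551 0.177 0.014] 0.87
scene jaw_right [0.567 0.083 0.001] 0.45
scene reacher_grip [ 0.625 -0.116  0.014] 0.59
scene reacher [ 0.622 -0.118 -0.   ] 0.79
scene bottle [ 0.625 -0.117  0.016] 0.58
scene bottle_mid [0.535 0.302 0.017] 0.66
```

{"api": "play_rows", "payload": {"increments": "0 0 -1.5 0 -0.33; 2 4 -1.5 0 -0.33; 4 10 -1.5 0 -0.33; 6 18 -1.5 0 -0.33; 7 27 -1.5 0 -0.33; 7 36 -1.5 0 -0.33; 7 45 -1.5 0 -0.33; 7 54 -1.5 0 -0.33; 7 63 -1.5 0 -0.33; 7 72 -1.5 0 -0.33; 7 81 -1.5 0 -0.33; 7 90 -1.5 0 -0.33; 7 98 -1.5 0 -0.33; 7 104 -1.5 0 -0.33; 7 109 -1.5 0 -0.33; 7 111 -1.5 0 -0.33; 7 111 -1.5 0 -0.33; 7 111 -1.5 0 -0.33"}}

```text
t: 25.05
tool_pos: [0.6087, -0.0089, -0.0262]
orientation: [-0.103, 3.14, -0.0]
force: [0.1, -0.2, -2.2]
opening: 0.0623
gripper_force: 15.4
```

```bash
python3 - <<'E'
from h import *
s,p,R,f=st();print(s["t"],s["opening"],s["gripper_force"],np.round(s["force"],2),p.round(4),f)
b=robot.read_camera("top");robot.read_camera("scene")
for c in("top","scene"):
  for q in("jaw_mid","jaw_left","jaw_right","reacher","bottle","bottle_mid","tin_a"):
   for r in robot.landmark_of(c,q)[:2]: print(c,q,np.round(r["centre"],3),round(r["conf"],2))
cv2.imwrite("pics/t3.png",cv2.resize(np.clip(b[180:290,80:240].astype(float)*2.2,0,255).astype(np.uint8),(800,550),interpolation=cv2.INTER_CUBIC))
E
```

```text
25.05 0.06227772502168849 15.367941856384277 [ 0.07 -0.24 -2.22] [ 0.6087 -0.0089 -0.0262] 93.7507745776509
top jaw_mid [0.531 0.288 0.018] 0.83
top jaw_right [ 0.463 -0.427 -0.001] 0.61
top jaw_right [0.558 0.193 0.   ] 0.54
top reacher [ 0.609 -0.005  0.001] 0.59
top bottle [0.532 0.305 0.002] 0.68
top bottle_mid [0.534 0.304 0.015] 0.68
top tin_a [ 0.638  0.295 -0.002] 0.83
top tin_a [0.44  0.285 0.002] 0.6
scene jaw_mid [0.536 0.286 0.017] 0.59
scene jaw_right [0.551 0.194 0.002] 0.39
scene reacher [ 0.609 -0.004  0.003] 0.67
scene bottle_mid [ 0.608 -0.009 -0.   ] 0.62
scene bottle_mid [0.536 0.302 0.016] 0.44
scene tin_a [ 0.636  0.296 -0.002] 0.58
scene tin_a [ 0.622 -0.288 -0.004] 0.3
```

View pics/t3.png

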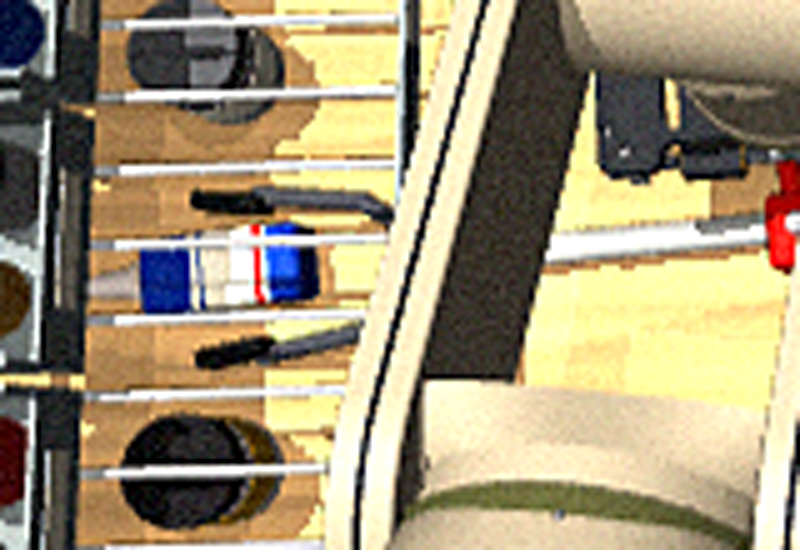

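The pads at crop (233,203) and (235,352) straddle the bottle body, which spans columns 142–318 and is centred near row 267. That is about 4 mm toward world +x, so I'll nudge sideways and squeeze.

{"api": "play_rows", "payload": {"increments": "-2 0 0 0 -0.33; -4 0 0 0 -0.33; -4 0 0 0 -0.3; -4 0 0 0 -0.26; -4 0 0 0 -0.23; -4 0 0 0 -0.2; -4 0 0 0 -0.15; -4 0 0 0 -0.1; -4 0 0 0 0; -4 0 0 0 0.2; -4 0 0 0 0.2; -4 0 0 0 0.2; -4 0 0 0 0.2", "force": 50}}

```text
t: 27.15
tool_pos: [0.6127, -0.0084, -0.0261]
orientation: [-0.103, 3.14, -0.0]
force: [0.6, -0.5, -1.6]
opening: 0.0552
gripper_force: 49.9
```

```bash
python3 - <<'E'
from h import *
s,p,R,f=st();print(s["t"],s["opening"],s["gripper_force"],np.round(s["force"],2),p.round(4),f)
go(p[0]+.087*.1,p[1]-.0996*1,p[2],f)
E
```

```text
27.15 0.05517030811046331 49.91963088512421 [ 0.57 -0.47 -1.61] [ 0.6127 -0.0084 -0.0261] 93.76086799010064
shift [  -2.1 -100.     0. ] turn 0.0 | now [ 0.6127 -0.0084 -0.0261] phi 93.76 t 27.15
```

It's clamped at 55.2 mm and 50 N. I'll lift 22 mm (bottle mid stays under 47 mm), then draw out.

{"api": "play_rows", "payload": {"increments": "0 0 -2 0 0.2; 0 0 -5 0 0.2; 0 0 -9 0 0.2; 0 0 -13 0 0.2; 0 0 -17 0 0.2; 0 0 -20 0 0.2; 0 0 -22 0 0.2; 0 0 -22 0 0.2", "force": 50}}

```text
t: 27.95
tool_pos: [0.613, -0.0084, -0.0037]
orientation: [-0.103, 3.139, -0.0]
force: [-0.1, 0.3, -2.8]
opening: 0.0549
gripper_force: 49.9
```

{"api": "play_rows", "payload": {"increments": "0 -3 0 0 0.2; 0 -8 0 0 0.2; 0 -15 0 0 0.2; 0 -25 0 0 0.2; 0 -37 0 0 0.2; 0 -50 0 0 0.2; 0 -63 0 0 0.2; 0 -76 0 0 0.2; 0 -90 0 0 0.2; 0 -104 0 0 0.2; 0 -118 0 0 0.2; 0 -132 0 0 0.2; 0 -146 0 0 0.2; 0 -160 0 0 0.2; 0 -174 0 0 0.2; 0 -188 0 0 0.2; 0 -200 0 0 0.2; 0 -209 0 0 0.2; 0 -214 0 0 0.2; 0 -214 0 0 0.2"}}

```text
t: 29.95
tool_pos: [0.6267, -0.2226, -0.0042]
orientation: [-0.102, 3.14, -0.0]
force: [-0.1, 0.3, -2.9]
opening: 0.0551
gripper_force: 49.9
```

```bash
python3 - <<'E'
from h import *
s,p,R,f=st();print(s["t"],s["opening"],s["gripper_force"],np.round(s["force"],2),p.round(4),f)
robot.read_camera("top");robot.read_camera("scene")
for c in("top","scene"):
  for q in("jaw_mid","jaw_left","jaw_right","reacher","bottle","bottle_mid","tin_a"):
   for r in robot.landmark_of(c,q)[:2]: print(c,q,np.round(r["centre"],3),round(r["conf"],2))
E
```

```text
29.95 0.0550779201519856 49.92211639881134 [-0.1   0.34 -2.9 ] [ 0.6267 -0.2226 -0.0042] 93.72242363965765
top jaw_mid [0.542 0.078 0.037] 0.89
top jaw_mid [ 0.622 -0.214  0.024] 0.32
top jaw_left [ 0.54  -0.022  0.024] 0.54
top jaw_right [ 0.568 -0.02   0.022] 0.63
top jaw_right [ 0.625 -0.215  0.024] 0.35
top reacher [ 0.623 -0.218  0.022] 0.71
top bottle [0.536 0.088 0.023] 0.81
top bottle_mid [0.543 0.095 0.033] 0.95
top tin_a [0.442 0.286 0.   ] 0.68
scene jaw_mid [0.541 0.074 0.039] 0.7
scene jaw_left [ 0.624 -0.216  0.018] 0.56
scene jaw_right [ 0.562 -0.016  0.024] 0.53
scene reacher [ 0.625 -0.217  0.023] 0.78
scene reacher [ 0.442  0.287 -0.006] 0.48
scene bottle [0.542 0.09  0.025] 0.65
scene bottle_mid [0.541 0.091 0.037] 0.57
scene tin_a [ 0.439  0.287 -0.007] 0.63
scene tin_a [0.634 0.292 0.001] 0.61
```

The bottle is held and out at y ≈ 0.093, which is rack x ≈ -0.20. Now I'll swing clockwise toward the tray.

{"api": "play_rows", "payload": {"increments": "0 -5 0 1 0.2; 0 -12 0 3 0.2; 0 -20 0 6 0.2; 0 -26 0 10 0.2; 2 -30 0 14.5 0.2; 6 -32 0 19 0.2; 12 -32 0 23.5 0.2; 20 -32 0 28 0.2; 30 -32 0 32.5 0.2; 42 -32 0 37 0.2; 54 -32 0 41.5 0.2; 66 -32 0 46 0.2; 78 -32 0 50.5 0.2; 90 -32 0 55 0.2; 102 -32 0 59.5 0.2; 114 -32 0 64 0.2; 126 -32 0 68.5 0.2; 136 -32 0 72 0.2; 143 -32 0 74.5 0.2; 146 -32 0 76 0.2"}}

```text
t: 32.75
tool_pos: [0.4824, -0.264, -0.0041]
orientation: [-1.857, -2.534, 0.0]
force: [0.0, -0.7, -1.6]
opening: 0.0556
gripper_force: 49.9
```

```bash
python3 - <<'E'
from h import *
s,p,R,f=st();print(s["t"],s["opening"],s["gripper_force"],np.round(s["force"],2),np.round(s["q"],2))
go(.288,-.279,-.004,-12.3)
E
```

```text
32.75 0.055576574526100306 49.920305013656616 [ 0.05 -0.73 -1.62] [-0.59  0.18  1.81 -0.    1.16 -0.9 ]
shift [  44.3 -189.9   -0. ] turn 29.8 | now [ 0.4824 -0.264  -0.0041] phi 17.54 t 32.75
```

```bash
python3 - <<'E'
from h import *
s,p,R,f=st();print(np.round(s["force"],2),np.round(s["wrist_torque"],3))
robot.read_camera("top");robot.read_camera("scene")
for c in("top","scene"):
  for q in("jaw_mid","jaw_left","jaw_right","reacher","bottle","bottle_mid","spray_can"):
   for r in robot.landmark_of(c,q)[:2]: print(c,q,np.round(r["centre"],3),round(r["conf"],2))
s,p,R,f=st();print(np.round(s["force"],2),np.round(s["wrist_torque"],3))
E
```

```text
[ 0.05 -0.73 -1.62] [-0.203  0.265 -0.015]
top jaw_mid [ 0.75  -0.11   0.034] 0.76
top jaw_left [ 0.658 -0.136  0.024] 0.52
top jaw_right [ 0.669 -0.155  0.024] 0.72
top bottle [ 0.764 -0.104  0.022] 0.68
top bottle_mid [ 0.768 -0.106  0.036] 0.96
scene jaw_mid [ 0.754 -0.114  0.037] 0.58
scene jaw_left [ 0.662 -0.133  0.025] 0.53
scene jaw_right [ 0.666 -0.154  0.024] 0.52
scene reacher [ 0.487 -0.259  0.022] 0.63
scene bottle [ 0.765 -0.109  0.023] 0.79
scene bottle_mid [ 0.768 -0.105  0.037] 0.77
scene spray_can [ 0.46  -0.433 -0.   ] 0.91
scene spray_can [ 0.663 -0.157  0.023] 0.57
[ 0.6  -0.39 -1.66] [-0.225  0.277  0.011]
```

Still held and level; the bottle is ahead of the jaws at z ≈ 0.036. Continuing to a point above the tray.

{"api": "play_rows", "payload": {"increments": "1 -4 0 1 0.2; 3 -12 0 2.5 0.2; 6 -24 0 4 0.2; 9 -37 0 6 0.2; 12 -50 0 8 0.2; 15 -63 0 10 0.2; 18 -76 0 12 0.2; 21 -89 0 14 0.2; 24 -102 0 16 0.2; 27 -115 0 18 0.2; 30 -128 0 20 0.2; 33 -141 0 22 0.2; 36 -154 0 24 0.2; 39 -167 0 26 0.2; 42 -179 0 28 0.2; 44 -187 0 29.5 0.2; 44.3 -190 0 29.8 0.2; 44.3 -190 0 29.8 0.2; 44.3 -190 0 29.8 0.2"}}

```text
t: 35.45
tool_pos: [0.289, -0.2794, -0.004]
orientation: [2.442, 1.976, 0.0]
force: [0.6, -0.1, -2.0]
opening: 0.0554
gripper_force: 49.9
```

```bash
python3 - <<'E'
from h import *
s,p,R,f=st();print(s["t"],s["opening"],np.round(s["force"],2),np.round(s["q"],2),p.round(4),f)
robot.read_camera("top");robot.read_camera("scene")
T=np.array([.625,-.288]);a=np.radians(-10);u=np.array([np.cos(a),np.sin(a)]);v=np.array([-u[1],u[0]])
for c in("top","scene"):
  for q in("jaw_mid","jaw_left","jaw_right","reacher","bottle","bottle_mid","tray","spray_can"):
   for r in robot.landmark_of(c,q)[:1]:
     d=np.array(r["centre"])[:2]-T;print(c,q,np.round(r["centre"],3),round(r["conf"],2),"tray",round(d@u,3),round(d@v,3))
E
```

```text
35.45 0.05535999688091909 [ 0.59 -0.08 -2.02] [-0.9  -0.23  2.21  0.    1.16 -0.69] [ 0.289  -0.2794 -0.004 ] -12.029973349992733
top jaw_mid [ 0.289 -0.278  0.036] 0.47 tray -0.333 -0.049
top jaw_left [ 0.505 -0.256  0.024] 0.49 tray -0.124 0.011
top reacher [ 0.293 -0.276  0.022] 0.93 tray -0.329 -0.046
top bottle [ 0.61 -0.28  0.02] 0.86 tray -0.016 0.005
top bottle_mid [ 0.614 -0.279  0.035] 0.6 tray -0.012 0.007
top tray [ 0.63  -0.55  -0.002] 0.86 tray 0.05 -0.257
top spray_can [ 0.463 -0.429  0.   ] 0.69 tray -0.135 -0.167
scene jaw_mid [ 0.602 -0.279  0.035] 0.67 tray -0.024 0.005
scene jaw_left [ 0.506 -0.252  0.025] 0.63 tray -0.123 0.015
scene jaw_right [ 0.502 -0.276  0.02 ] 0.53 tray -0.124 -0.01
scene reacher [ 0.294 -0.278  0.025] 0.93 tray -0.328 -0.048
scene bottle [ 0.611 -0.285  0.024] 0.58 tray -0.014 0.001
scene bottle_mid [ 0.615 -0.281  0.036] 0.92 tray -0.011 0.005
scene tray [ 0.63  -0.547 -0.001] 0.92 tray 0.05 -0.254
scene spray_can [ 0.464 -0.431 -0.001] 0.86 tray -0.133 -0.169
```

The bottle is over the tray at tray coordinates (-0.012, 0.006), and the jaw head clears the rim. Lowering.

{"api": "play_rows", "payload": {"increments": "0 0 2 0 0.2; 0 0 4 0 0.2; 0 0 6 0 0.2; 0 0 8 0 0.2; 0 0 10 0 0.2; 0 0 12 0 0.2; 0 0 14 0 0.2; 0 0 15.5 0 0.2; 0 0 17 0 0.2; 0 0 17 0 0.2; 0 0 17 0 0.2"}}

```text
t: 37.45
tool_pos: [0.2887, -0.2792, -0.0212]
orientation: [-2.442, -1.976, 0.0]
force: [-0.3, -0.1, -3.2]
opening: 0.0553
gripper_force: 49.9
```

{"api": "play_rows", "payload": {"increments": "0 0 1 0 0.2; 0 0 2 0 0.2; 0 0 2 0 0.2; 0 0 2 0 0.2"}}

```text
t: 37.85
tool_pos: [0.2887, -0.2793, -0.0231]
orientation: [2.442, 1.976, -0.0]
force: [-0.4, -0.2, -2.4]
opening: 0.0552
gripper_force: 49.9
```

```bash
python3 - <<'E'
from h import *
s,p,R,f=st();print(s["t"],s["opening"],np.round(s["force"],2),np.round(s["wrist_torque"],2),p.round(4))
robot.read_camera("top");robot.read_camera("scene")
for c in("top","scene"):
  for q in("jaw_mid","jaw_left","jaw_right","reacher","bottle","bottle_mid"):
   for r in robot.landmark_of(c,q)[:1]: print(c,q,np.round(r["centre"],3),round(r["conf"],2))
E
```

```text
37.85 0.055229435914171086 [-0.37 -0.2  -2.38] [-0.1   0.34  0.01] [ 0.2887 -0.2793 -0.0231]
top jaw_mid [ 0.597 -0.279  0.019] 0.79
top jaw_left [ 0.507 -0.256  0.006] 0.75
top jaw_right [ 0.507 -0.276  0.008] 0.65
top reacher [ 0.294 -0.282  0.008] 0.9
top bottle [ 0.609 -0.285  0.002] 0.87
top bottle_mid [ 0.613 -0.28   0.015] 0.58
scene jaw_mid [ 0.601 -0.282  0.018] 0.68
scene jaw_left [ 0.51  -0.252  0.003] 0.64
scene jaw_right [ 0.5   -0.272  0.006] 0.69
scene reacher [ 0.292 -0.28   0.002] 0.73
scene bottle [ 0.61  -0.287  0.005] 0.74
scene bottle_mid [ 0.613 -0.28   0.016] 0.9
```

{"api": "play_rows", "payload": {"increments": "0 0 0 0 -0.18; 0 0 0 0 -0.21; 0 0 0 0 -0.24; 0 0 0 0 -0.27; 0 0 0 0 -0.3; 0 0 0 0 -0.33; 0 0 0 0 -0.34; 0 0 0 0 -0.34; 0 0 0 0 -0.34", "force": 25}}

```text
t: 39.45
tool_pos: [0.2887, -0.2792, -0.0231]
orientation: [2.442, 1.976, 0.0]
force: [1.1, 0.0, -2.4]
opening: 0.0627
gripper_force: 15.2
```

```bash
python3 - <<'E'
from h import *
s,p,R,f=st();print(s["t"],s["opening"],s["gripper_force"],np.round(s["force"],2),np.round(s["wrist_torque"],2),p.round(4))
b=robot.read_camera("top");robot.read_camera("scene")
for c in("top","scene"):
  for q in("jaw_mid","jaw_left","jaw_right","reacher","bottle","bottle_mid"):
   for r in robot.landmark_of(c,q)[:1]: print(c,q,np.round(r["centre"],3),round(r["conf"],2))
# pad gap: dark pixels on a cut across pads
m={q:robot.regions_of("top",q) for q in("jaw_left","bottle")}
for q in m:
  for r in m[q][:2]:
    v,u=np.nonzero(r["pixels"]);print(q,r["conf"],u.min(),u.max(),v.min(),v.max())
E
```

```text
39.45 0.06272384853703003 15.160452425479889 [ 1.15  0.04 -2.37] [-0.05  0.17  0.04] [ 0.2887 -0.2792 -0.0231]
top jaw_mid [ 0.593 -0.285  0.02 ] 0.91
top jaw_left [ 0.501 -0.258  0.004] 0.56
top jaw_right [ 0.499 -0.282  0.006] 0.69
top reacher [ 0.288 -0.279  0.004] 0.75
top bottle [ 0.611 -0.28  -0.   ] 0.61
top bottle_mid [0.44  0.284 0.005] 0.57
scene jaw_mid [ 0.596 -0.292  0.017] 0.67
scene jaw_left [ 0.503 -0.254  0.008] 0.43
scene jaw_right [ 0.499 -0.28   0.004] 0.56
scene reacher [ 0.289 -0.278  0.005] 0.94
scene bottle [ 0.609 -0.285  0.004] 0.68
scene bottle_mid [ 0.612 -0.28   0.017] 0.77
jaw_left 0.59 338 344 200 241
bottle 0.58 344 364 179 225
```

{"api": "play_rows", "payload": {"increments": "0 0 -2 0 -0.34; 0 0 -5 0 -0.34; 0 0 -9 0 -0.34; 0 0 -14 0 -0.34; 0 0 -20 0 -0.34; 0 0 -27 0 -0.34; 0 0 -35 0 -0.34; 0 0 -43 0 -0.34; 0 0 -50 0 -0.34; 0 0 -55 0 -0.34; 0 0 -55 0 -0.34"}}

```text
t: 41.35
tool_pos: [0.2891, -0.2798, 0.0328]
orientation: [2.441, 1.975, -0.0]
force: [-0.0, 0.3, -1.9]
opening: 0.0626
gripper_force: 15.2
```

```bash
python3 - <<'E'
from h import *
s,p,R,f=st();print(s["t"],s["opening"],s["gripper_force"],np.round(s["force"],2))
b=robot.read_camera("top");robot.read_camera("scene")
for c in("top","scene"):
  for q in("jaw_mid","jaw_left","reacher","bottle","bottle_mid"):
   for r in robot.landmark_of(c,q)[:1]: print(c,q,np.round(r["centre"],3),round(r["conf"],2))
go(.43,-.04,p[2],0)
E
```

```text
41.35 0.06264437426914672 15.233234167098999 [-0.02  0.34 -1.91]
top jaw_mid [ 0.592 -0.289  0.074] 0.92
top jaw_left [ 0.505 -0.26   0.062] 0.69
top reacher [ 0.29 -0.28  0.06] 0.97
top bottle [ 0.609 -0.279  0.003] 0.77
top bottle_mid [ 0.614 -0.277  0.017] 0.97
scene jaw_mid [ 0.597 -0.29   0.074] 0.81
scene jaw_left [ 0.504 -0.261  0.062] 0.46
scene reacher [ 0.291 -0.278  0.057] 0.67
scene bottle [ 0.611 -0.284  0.003] 0.58
scene bottle_mid [ 0.614 -0.283  0.018] 0.95
shift [263.4  88.4  -1.1] turn -12.0 | now [ 0.2886 -0.2791  0.0317] phi -12.04 t 41.95
```

The bottle is in the tray (mid z ≈ 0.0175) and the reacher is clear of it. Carrying the reacher to free bench.

{"api": "play_rows", "payload": {"increments": "6 2 0 0 -0.34; 16 5 0 -0.5 -0.34; 32 11 0 -1 -0.34; 50 17 0 -2 -0.34; 68 23 0 -3 -0.34; 86 29 0 -4 -0.34; 104 35 0 -5 -0.34; 122 41 0 -6 -0.34; 140 47 0 -7 -0.34; 158 53 0 -8 -0.34; 176 59 0 -9 -0.34; 194 65 0 -10 -0.34; 212 71 0 -11 -0.34; 230 77 0 -12 -0.34; 246 82 0 -12 -0.34; 257 86 0 -12 -0.34; 263 88 0 -12 -0.34; 263 88 0 -12 -0.34"}}

```text
t: 43.75
tool_pos: [0.4297, -0.0397, 0.0318]
orientation: [-2.221, -2.222, 0.0]
force: [0.6, 0.6, -2.7]
opening: 0.0629
gripper_force: 15.2
```

{"api": "play_rows", "payload": {"increments": "0 0 6 0 -0.34; 0 0 14 0 -0.34; 0 0 22 0 -0.34; 0 0 30 0 -0.34; 0 0 38 0 -0.34; 0 0 44 0 -0.34; 0 0 49 0 -0.34; 0 0 53 0 -0.34; 0 0 56 0 -0.34; 0 0 58 0 -0.34; 0 0 59 0 -0.34; 0 0 59 0 -0.34"}}

```text
t: 44.95
tool_pos: [0.4297, -0.0404, -0.0271]
orientation: [2.222, 2.221, 0.0]
force: [0.0, -0.8, -1.6]
opening: 0.0624
gripper_force: 15.2
```

{"api": "play_rows", "payload": {"increments": "0 0 0 0 -0.38; 0 0 0 0 -0.42; 0 0 0 0 -0.48; 0 0 0 0 -0.6; 0 0 0 0 -0.8; 0 0 0 0 -1; 0 0 0 0 -1; 0 0 0 0 -1; 0 0 -5 0 -1; 0 0 -15 0 -1; 0 0 -30 0 -1; 0 0 -60 0 -1; 0 0 -100 0 -1; 0 0 -140 0 -1; 0 0 -170 0 -1; 0 0 -170 0 -1; 0 0 -170 0 -1"}}

```text
t: 46.65
tool_pos: [0.4304, -0.0405, 0.1442]
orientation: [2.221, 2.219, 0.002]
force: [0.0, 0.5, 0.1]
opening: 0.0933
gripper_force: 0.0
```

```bash
python3 - <<'E'
from h import *
s,p,R,f=st();print(s["t"],s["opening"],s["gripper_force"],np.round(s["force"],2),p.round(3))
robot.read_camera("top");robot.read_camera("scene")
for c in("top","scene"):
  for q in("jaw_mid","jaw_left","jaw_right","reacher","bottle","bottle_mid","tin_a","spray_can"):
   for r in robot.landmark_of(c,q)[:2]:
     if r["conf"]>.45: print(c,q,np.round(r["centre"],3),round(r["conf"],2))
E
```

```text
46.65 0.09328316659569497 0.0 [0.01 0.47 0.14] [ 0.43  -0.041  0.144]
top jaw_left [0.633 0.017 0.002] 0.63
top jaw_right [ 0.64  -0.004 -0.002] 0.52
top bottle [ 0.607 -0.278  0.002] 0.95
top bottle_mid [ 0.611 -0.279  0.018] 0.73
top tin_a [0.438 0.286 0.002] 0.79
top tin_a [0.637 0.295 0.002] 0.78
top spray_can [ 0.465 -0.426  0.   ] 0.82
scene jaw_mid [0.728 0.008 0.014] 0.82
scene jaw_left [0.636 0.021 0.002] 0.69
scene reacher [ 0.429 -0.04   0.   ] 0.66
scene bottle [ 0.61  -0.286  0.007] 0.67
scene bottle_mid [ 0.611 -0.282  0.017] 0.9
scene tin_a [ 0.44   0.29  -0.003] 0.75
scene tin_a [0.636 0.297 0.   ] 0.53
scene spray_can [ 0.459 -0.431 -0.001] 0.93
```

All objects are in place: the reacher is flat on the bench and released, the bottle is in the tray, and the tins and can haven't moved. Handing in.

```bash
python3 -c "
from plant import robot
print(robot.close_job())"
```

```text
the job is handed in; nothing more can be done
None
```

The job is handed in at about 47 s of the 69 s limit, and my last camera check met the end conditions: the bottle lies flat in the nearer tray, the reacher is flat on the bench well clear of it, and the tins and spray can have not moved, but the hand-in returned no verdict.

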